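Find the loose bolt on the run-in block and hold its cap open

TASK

First take the flat steel strip off the caps of the run-in block and lay it flat, lengthwise, in the empty wide compartment of the parts tray. Then tap the bolt heads from above to find the one loose bolt, the one that sinks, and lift that bolt's hinged cap by its tab to about half open (around 45 degrees), leaving the other caps shut and the things lying about alone. Finish while still holding the cap up, steady: do not let it go.

Things in the scene. Friction and masses are not known exactly. Their poses are not given: they have to be found in the camera images.
- block: Fixed aluminium run-in block, 90 (x) x 270 (y) x 45 mm high, on a 130 x 310 x 6 mm foot plate; origin: centre of its underside, on the table. x points away from the robot, y to its left (yaw within 0.25). On top, 95 mm apart along y: three stations, left (+y), middle, right (-y): a black cap hinged along its edge nearest the robot, and a steel bolt whose head pokes up through a hole in it.
- strip: Loose flat steel strip, 130 x 18 x 6 mm, about 0.1 kg, two dark hole marks; origin: centre of its underside, x along its length. Starts lying across the left and middle caps (underside 51 mm above the table), between bolt heads and tabs, and keeps these caps from being lifted; its centre is over the 49 mm wide gap between the caps, where the block's top is 6 mm below it.
- tray: Fixed white plastic parts tray, 165 mm (its x, pointing away from the robot, yaw within about 0.3 rad) x 112 mm (its y), walls 13 mm high and 4 mm thick; origin at the centre of its underside. Two long compartments along its x: the wide empty one on the +y side, and a narrow one on the -y side with a spanner in it.
- slot (a point): Centre of the floor of the tray's wide empty compartment, 5 mm above the table; inside it is 157 mm (along its x) x 64 mm (along its y). Axes as the tray's.
- head_left (a point): Centre of the top of the left bolt's head (bolt upright at x = -20 mm, y = +95 mm on the block): round steel head 16 mm across, its top 66 mm above the table and 15 mm above the cap's top before it is tapped.
- bolt_left (a joint): How far this bolt has been pushed down, m: 0 at the start, at most 0.008. A tight bolt does not give at all (under 1 mm). The loose one (exactly one of the three, any of them) slides down 8 mm to its stop under about 2 N (5 to 6 N is ample) and stays down; nothing shows which it is before it is tapped.
- tab_left (a point): Centre of the top of the left cap's upright tab, the fin to lift it by: 12 mm wide (along the block's y), 16 mm long, 26 mm high above the cap, at the cap's edge away from the robot; shut, its top is 77 mm above the table. It lies 70 mm from the hinge line and 32 mm above it; the axes turn with the cap.
- cap_left (a joint): Opening angle of the left cap, rad: 0 shut (flat), growing as the tab rises and swings back towards the robot, at most 1.3. Cap 84 mm long from its hinge, 46 mm wide, 6 mm thick, 0.06 kg. The hinge line runs along the block's y, at x = -42 mm on the block, 45 mm above the table, and is free: the cap falls shut when let go.
- head_middle (a point): Centre of the top of the middle bolt's head (bolt upright at x = -20 mm, y = +0 mm on the block): round steel head 16 mm across, its top 66 mm above the table and 15 mm above the cap's top before it is tapped.
- bolt_middle (a joint): How far this bolt has been pushed down, m: 0 at the start, at most 0.008. A tight bolt does not give at all (under 1 mm). The loose one (exactly one of the three, any of them) slides down 8 mm to its stop under about 2 N (5 to 6 N is ample) and stays down; nothing shows which it is before it is tapped.
- tab_middle (a point): Centre of the top of the middle cap's upright tab, the fin to lift it by: 12 mm wide (along the block's y), 16 mm long, 26 mm high above the cap, at the cap's edge away from the robot; shut, its top is 77 mm above the table. It lies 70 mm from the hinge line and 32 mm above it; the axes turn with the cap.
- cap_middle (a joint): Opening angle of the middle cap, rad: 0 shut (flat), growing as the tab rises and swings back towards the robot, at most 1.3. Cap 84 mm long from its hinge, 46 mm wide, 6 mm thick, 0.06 kg. The hinge line runs along the block's y, at x = -42 mm on the block, 45 mm above the table, and is free: the cap falls shut when let go.
- head_right (a point): Centre of the top of the right bolt's head (bolt upright at x = -20 mm, y = -95 mm on the block): round steel head 16 mm across, its top 66 mm above the table and 15 mm above the cap's top before it is tapped.
- bolt_right (a joint): How far this bolt has been pushed down, m: 0 at the start, at most 0.008. A tight bolt does not give at all (under 1 mm). The loose one (exactly one of the three, any of them) slides down 8 mm to its stop under about 2 N (5 to 6 N is ample) and stays down; nothing shows which it is before it is tapped.
- tab_right (a point): Centre of the top of the right cap's upright tab, the fin to lift it by: 12 mm wide (along the block's y), 16 mm long, 26 mm high above the cap, at the cap's edge away from the robot; shut, its top is 77 mm above the table. It lies 70 mm from the hinge line and 32 mm above it; the axes turn with the cap.
- cap_right (a joint): Opening angle of the right cap, rad: 0 shut (flat), growing as the tab rises and swings back towards the robot, at most 1.3. Cap 84 mm long from its hinge, 46 mm wide, 6 mm thick, 0.06 kg. The hinge line runs along the block's y, at x = -42 mm on the block, 45 mm above the table, and is free: the cap falls shut when let go.
- wheel_1: Bystander, leave it alone: a black rubber-tyred car wheel lying flat, 62 mm across, 26 mm high. Origin of this and of all other bystanders: centre of the underside.
- wheel_2: Bystander, leave it alone: a second such wheel lying flat.
- spanner: Bystander, leave it alone: a small flat steel spanner, 110 mm long, 5 mm thick, in the tray's narrow compartment.
- battery: Bystander, leave it alone: a black battery brick, 47 x 138 x 25 mm.
- spray: Bystander, leave it alone: a standing spray can, 52 mm across, 160 mm high.
- driver: Bystander, leave it alone: a lying screwdriver, 180 mm long.
- cross_key: Bystander, leave it alone: a grey cross-shaped wheel key, 70 x 70 x 10 mm.
There are look-alikes about, which are no part of the job. What is shaped like the strip but red is not meant.

How it is judged:
On the way, in this order (a step that is already met when the one before it is completed fails the run):
1. the strip lies flat in the tray's wide compartment, released (x of strip in the frame of slot between -0.022 and 0.022 m and y of strip in the frame of slot between -0.027 and 0.027 m and z of strip in the frame of slot below 0.005 m and angle between strip's own z axis and vertical below 0.07 rad and angle between the x axis of strip and the x axis of slot, either way round below 0.4 rad and linear speed of strip below 0.02 m/s and contact force between the fingers and strip below 0.05 N), for 0.2 s.
2. a tap has pushed the loose bolt down (value of joint any of bolt_left, bolt_middle, bolt_right above 0.005 m), for 0.1 s.
3. the fingers hold the loose bolt's cap open (((value of joint bolt_left above 0.005 m and value of joint cap_left above 0.55 rad and velocity of joint cap_left between -0.15 and 0.15 rad/s and contact force between the fingers and cap_left above 0.1 N and value of joint each of cap_middle, cap_right below 0.1 rad) or (value of joint bolt_middle above 0.005 m and value of joint cap_middle above 0.55 rad and velocity of joint cap_middle between -0.15 and 0.15 rad/s and contact force between the fingers and cap_middle above 0.1 N and value of joint each of cap_left, cap_right below 0.1 rad) or (value of joint bolt_right above 0.005 m and value of joint cap_right above 0.55 rad and velocity of joint cap_right between -0.15 and 0.15 rad/s and contact force between the fingers and cap_right above 0.1 N and value of joint each of cap_left, cap_middle below 0.1 rad))), for 0.3 s.
At the end, for the whole second after the job is handed in: Strip released, flat on the wide compartment's floor, lengthwise (22 mm along, 27 mm across, 0.4 rad). Loose bolt pushed down over 5 mm; its cap held open over 0.55 rad, steady (0.15 rad/s), bearing on the fingers with over 0.1 N; the other two caps shut (under 0.1 rad) (all of step 1 and ((value of joint bolt_left above 0.005 m and value of joint cap_left above 0.55 rad and velocity of joint cap_left between -0.15 and 0.15 rad/s and contact force between the fingers and cap_left above 0.1 N and value of joint each of cap_middle, cap_right below 0.1 rad) or (value of joint bolt_middle above 0.005 m and value of joint cap_middle above 0.55 rad and velocity of joint cap_middle between -0.15 and 0.15 rad/s and contact force between the fingers and cap_middle above 0.1 N and value of joint each of cap_left, cap_right below 0.1 rad) or (value of joint bolt_right above 0.005 m and value of joint cap_right above 0.55 rad and velocity of joint cap_right between -0.15 and 0.15 rad/s and contact force between the fingers and cap_right above 0.1 N and value of joint each of cap_left, cap_middle below 0.1 rad))); the arm keeps its last pose, push and grip.
It fails at once if a cap was opened although its bolt had not been found loose ((value of joint cap_left above 0.25 rad and value of joint bolt_left below 0.005 m) or (value of joint cap_middle above 0.25 rad and value of joint bolt_middle below 0.005 m) or (value of joint cap_right above 0.25 rad and value of joint bolt_right below 0.005 m)).
It fails at once if a bystander was pushed away (over 30 mm) (distance of any of wheel_1, wheel_2, spanner, battery, spray, driver, cross_key from where it was at the start of the episode above 0.03 m).
It also fails if it takes over 54 s, if anything falls off the work surface, if the arm or the gripper's body presses on something with over 40 N, if the wrist force passes 120 N, or if a joint passes its speed limit or range.

ROBOT

A 6-joint arm with a two-finger parallel gripper is mounted at the origin on the work surface. World frame = base frame: x ahead of the robot, y to its left, z up, the work surface at z = 0. Lengths are in m, angles in rad, forces in N, time in s.
With the tool pointing down it reaches from about 0.275 to 0.875 m from the base axis. Payload 12.5 kg.
Tool frame: the origin (TCP) lies on the centre line of the jaws, within the pads' length; the fingertips stand 14 mm ahead of it and the grasp point (between the pads) lies 5 mm behind it; z points along the fingers, y is the line along which they close (so a half turn about z gives the same grasp; the last joint's range is limited). The gripper opens to 85 mm and grips with 20 to 120 N. Pads are 22 mm wide; open, the fingers measure 114 mm over their backs; the gripper's body (76 mm by 85 mm) begins 54 mm behind the grasp point. The pads swing forward as they close: fully open they stand 13 mm farther back than shut.
Start: joints at [1.226, 0.351, 1.652, -0, 1.139, -0.085], TCP at [0.141, 0.532, 0.245] pointing down, gripper open.
Joint ranges: [-2.75, 2.75], [-0.79, 2.1], [0.01, 2.65], [-1.57, 4.71], [0.07, 3.14], [-2.87, 2.87]. Speed limits (rad/s): [2.22, 2.22, 2.79, 3.14, 3.14, 3.14].

INTERFACE

Orientations are given as a unit quaternion [x, y, z, w].
In Python, from workcell import bot, eyes, ticket gives the robot as it stands. The module is installed in compiled form; this text tells all that it offers.
- The arm moves only by the tool apply_moves, never from a script. Its argument "commands" is one flat list of numbers, 6 for each row, row after row: the shift along the tool's x, y, z in cm, then the turn, a rotation vector about the tool's x, y, z in degrees. In form: [tx, ty, tz, rx, ry, rz, tx, ty, tz, rx, ry, rz, ...]. A call has 1 to 20 rows; each row shifts and turns the commanded pose from where the row before left it, along the tool's axes as they then stand; what a row does not reach is not made up. A row lasts 1/10 s, in which the tool goes at most 50 mm and 8.59 degrees, less where a joint would pass 70% of its speed; a pose out of reach is approached as far as the arm can. A call is refused whole if a number of a shift passes 5 or a number of a turn 8.59, either way. A call with a gripper value outside its range is refused whole. "jaw" is the finger opening in cm, from 0 to 8.54, set as the call begins (left out, the last holds). The fingers move at their own pace and stop on an object; the grip force is fixed at half the most. Time passes only in rows, so rows that do not move let the fingers close. It gives the time, the measured TCP pose, the force, the opening and the grip force at its end, in the units of the state.
- bot.sense(): the state, without advancing time (a new reading comes with each control period).
- eyes.get_image(name): name is "side" or "top"; returns a dict with "img" (480x640x3 uint8, blue, green, red), "camera_matrix" (3x3 intrinsics, pixels), "dist" ([k1, k2, p1, p2, k3] as OpenCV has them; the pictures are not rectified), "world_to_cam" (4x4, takes a point from world to camera coordinates). Camera axes: x right, y down, z forward; pixel columns grow to the right and rows downward; lengths in m; the calibration is good to about 2 mm. A picture is of the moment at which its call begins. There is no depth.
- ticket.job_done(): hands the job in; it is judged then, once.
The state is a dict: "clock": time; "qpos": joint angles; "qd": joint speeds; "joint_torque": joint torques, N m; "tool_pos": TCP position; "tcp_rot": TCP orientation; "ft_force": force on the tool from outside, world axes, zero at the start; "ft_torque": the same for the moment, N m; "gripper_width": finger opening in m; "grip_force": force on a finger pad.
Only numpy, scipy, OpenCV 4.12 (cv2) and the standard library are available. Lean on these libraries where they do the work, as an engineer would, in place of code of your own. Each camera call takes 0.05 s, during which the arm holds its last target. There are 200 camera calls.

## Working session

There is one attempt and no reset: what is moved stays moved. The work goes in short steps, Python scripts to look and compute and a tool call to move; the robot and the scene stay as the last step left them, time stands still between calls to the robot, and variables do not carry over. Pictures are saved under pics/ and viewed, at most 10 in all, crops included, and the job is handed in when it is done.

Besides the shell and the picture viewer there is one more tool, called after "Call:" as name(argument=value, ...), one argument or row to a line, values as JSON. apply_moves: Moves the arm, as the interface text tells. Its arguments: {"type":"object","properties":{"commands":{"type":"array"},"jaw":{"type":"number"}},"required":["commands"]}

```bash
mkdir -p pics
python3 - <<'E'
from workcell import bot,eyes
import cv2,pickle
for n in("top","side"):
    d=eyes.get_image(n); cv2.imwrite(f"pics/{n}0.png",d["img"]); pickle.dump(d,open(n+".pkl","wb"))
s=bot.sense(); print({k:s[k] for k in("clock","tool_pos","tcp_rot","gripper_width")})
E
```

```text
{'clock': 0.1, 'tool_pos': array([0.14115397, 0.53127779, 0.24482166]), 'tcp_rot': array([ 1.29504571e-01,  9.91578681e-01, -5.23656345e-04, -1.08054658e-04]), 'gripper_width': 0.08543977235162527}
```

View pics/top0.png

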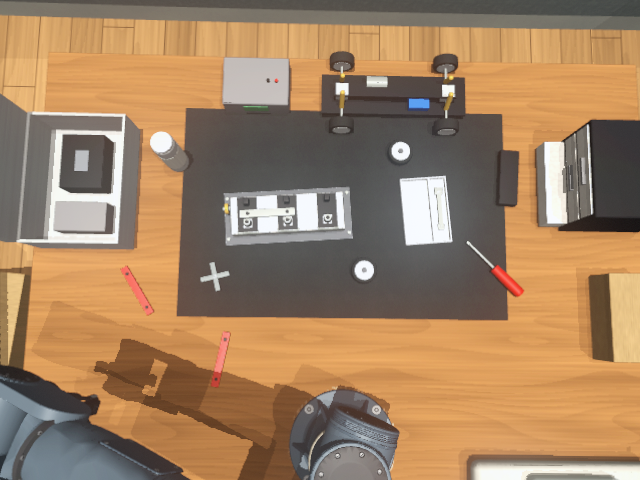

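View pics/side0.png

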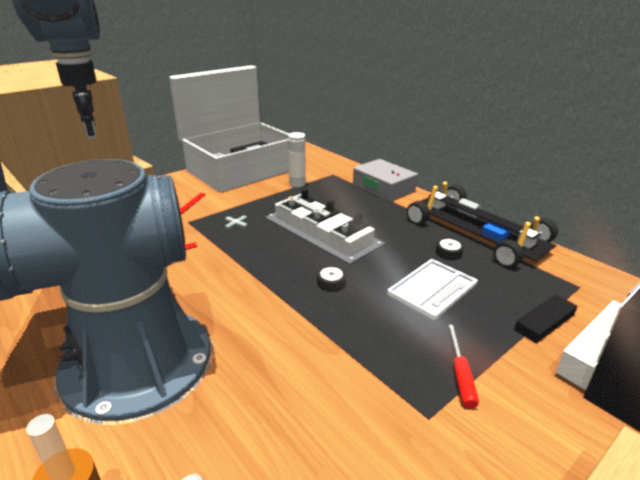

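The top view shows the block around (288,216), the strip around (267,212) and the tray around (427,211). Next I'll enlarge the block and tray.

Run:
```python
import cv2,numpy as np
i=cv2.imread("pics/top0.png")
a=cv2.resize(i[182:248,218:358],None,fx=5.7,fy=5.7,interpolation=cv2.INTER_CUBIC)
b=cv2.resize(i[172:250,392:462],None,fx=2.8,fy=2.8,interpolation=cv2.INTER_CUBIC)
o=np.zeros((a.shape[0]+b.shape[0],a.shape[1],3),np.uint8);o[:a.shape[0]]=a;o[a.shape[0]:,:b.shape[1]]=b
cv2.imwrite("pics/crop0.png",o);print(a.shape,b.shape)
```

```text
(376, 798, 3) (218, 196, 3)
```

View pics/crop0.png

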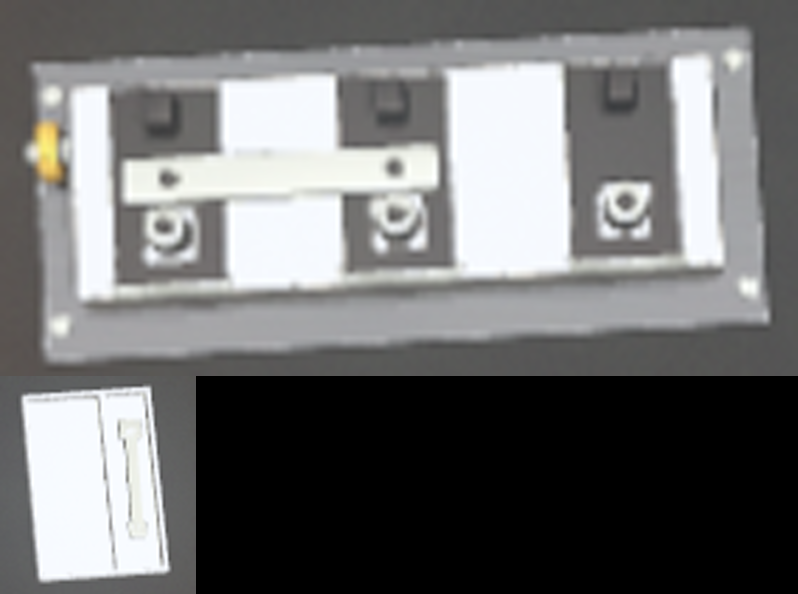

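The crop shows the foot plate's corners at (32,63), (748,29), (769,321) and (46,361), and the heads near (166,229), (398,214) and (627,204). The strip runs from (122,182) to (437,166), and the tray's corners are visible too.

```bash
cat > h.py <<'E'
import cv2,numpy as np,pickle
def ray(d,px,z):
    u=cv2.undistortPoints(np.array(px,float).reshape(-1,1,2),d["camera_matrix"],np.array(d["dist"],float)).reshape(-1,2)
    T=np.array(d["world_to_cam"]);R=T[:3,:3];c=-R.T@T[:3,3]
    v=np.c_[u,np.ones(len(u))]@R
    return (c+v*((z-c[2])/v[:,2])[:,None])[:,:2]
def proj(d,P):
    T=np.array(d["world_to_cam"]);rv=cv2.Rodrigues(T[:3,:3])[0]
    return cv2.projectPoints(np.array(P,float),rv,T[:3,3],d["camera_matrix"],np.array(d["dist"],float))[0].reshape(-1,2)
def fit(loc,w):
    a=loc-loc.mean(0);b=w-w.mean(0)
    t=np.arctan2((a[:,0]*b[:,1]-a[:,1]*b[:,0]).sum(),(a*b).sum())
    R=np.array([[np.cos(t),-np.sin(t)],[np.sin(t),np.cos(t)]]);o=w.mean(0)-R@loc.mean(0)
    return o,t,np.abs(loc@R.T+o-w).max()
E
python3 - <<'E'
from h import *
d=pickle.load(open("top.pkl","rb"))
c=lambda p,s,o:(np.array(p,float)+.5)/s-.5+np.array(o)
A=lambda p:c(p,5.7,(218,182))
B=lambda p:c(np.array(p)-[0,376],2.8,(392,172))
def rect(x,y):return np.array([[x,y],[x,-y],[-x,-y],[-x,y]])/2
w=ray(d,A([(32,63),(748,29),(769,321),(46,361)]),.006);o,t,e=fit(rect(.13,.31),w);print("plate",o,t,e)
R=lambda t:np.array([[np.cos(t),-np.sin(t)],[np.sin(t),np.cos(t)]])
h=ray(d,A([(166,229),(398,214),(627,204)]),.066);print("heads",h, "\nexp",np.array([[-.02,y] for y in(.095,0,-.095)])@R(t).T+o)
tb=ray(d,A([(160,107),(393,96),(622,83)]),.077);print("tabs",tb,"\nexp",np.array([[.028,y] for y in(.095,0,-.095)])@R(t).T+o)
w=ray(d,A([(122,161),(437,144),(438,187),(125,205)]),.057);s=fit(rect(.018,.13),w);print("strip",s)
w=ray(d,B([(23,396),(149,387),(168,571),(40,581)]),.013);k=fit(rect(.165,.112),w);print("tray",k)
print("slot",k[0]+R(k[1])@[0,.056-.004-.032])
from scipy.spatial.transform import Rotation as Q
from workcell import bot
print(Q.from_quat(bot.sense()["tcp_rot"]).as_matrix().round(3))
E
```

```text
plate [0.53696406 0.13863134] 0.07004058682618254 0.0010409817843316516
heads [[0.50911146 0.23081879]
 [0.5168793  0.13595356]
 [0.52255832 0.04178802]] 
exp [[0.51036468 0.23199875]
 [0.51701309 0.13723167]
 [0.52366151 0.0424646 ]]
tabs [[0.557724   0.23336124]
 [0.56393499 0.13841463]
 [0.57095786 0.04463507]] 
exp [[0.55824699 0.23535795]
 [0.5648954  0.14059087]
 [0.57154382 0.0458238 ]]
strip (array([0.5344374 , 0.18530372]), np.float64(0.07313632388749669), np.float64(0.0003223041733446813))
tray (array([ 0.55465533, -0.1998356 ]), np.float64(0.08791000412174323), np.float64(0.00037817567331799307))
slot [ 0.5528994  -0.17991283]
[[-0.966  0.257 -0.   ]
 [ 0.257  0.966 -0.001]
 [ 0.    -0.001 -1.   ]]
```

Call:
apply_moves(
  commands=[0, 0, 0, 0, 0, 7.9, 0, 0, 0, 0, 0, 7.9, 0, 0, 0, 0, 0, 7.9, 0, 0, 0, 0, 0, 7.9, 0, 0, 0, 0, 0, 7.9, 0, 0, 0, 0, 0, 7.9, 0, 0, 0, 0, 0, 7.9, 0, 0, 0, 0, 0, 7.9, 0, 0, 0, 0, 0, 7.7],
  jaw=4.5,
)

```text
clock: 1.0
tool_pos: [0.1412, 0.5314, 0.2449]
tcp_rot: [0.683, 0.731, -0.0, 0.0]
ft_force: [0.3, -0.6, 0.0]
gripper_width: 0.0449
grip_force: 0.0
```

Call:
apply_moves(
  commands=[-2.5, 2.45, 0, 0, 0, 0, -2.5, 2.45, 0, 0, 0, 0, -2.5, 2.45, 0, 0, 0, 0, -2.5, 2.45, 0, 0, 0, 0, -2.5, 2.45, 0, 0, 0, 0, -2.5, 2.45, 0, 0, 0, 0, -2.5, 2.45, 0, 0, 0, 0, -2.5, 2.45, 0, 0, 0, 0, -2.5, 2.45, 0, 0, 0, 0, -2.5, 2.45, 0, 0, 0, 0, -2.5, 2.45, 0, 0, 0, 0, -2.5, 2.45, 0, 0, 0, 0, -2.5, 2.45, 0, 0, 0, 0, -2.5, 2.45, 0, 0, 0, 0, -2.4, 2.4, 0, 0, 0, 0, 0, 0, 0, 0, 0, 0, 0, 0, 0, 0, 0, 0],
)

```text
clock: 2.7
tool_pos: [0.5347, 0.1851, 0.2448]
tcp_rot: [0.681, 0.732, -0.0, -0.0]
ft_force: [-1.3, 0.2, 0.1]
gripper_width: 0.0453
grip_force: 0.0
```

```bash
cat > go.py <<'E'
# python3 go.py x y z yaw_deg_of_tool_y [tilt_deg]: remaining turn (deg, tool axes) and shift in the CURRENT tool axes and after the turn, cm
import sys,numpy as np
from scipy.spatial.transform import Rotation as Q
from workcell import bot
s=bot.sense();a=list(map(float,sys.argv[1:]));q=Q.from_quat(s["tcp_rot"])
c=np.radians(a[3]);y=np.array([np.cos(c),np.sin(c),0]);z=np.array([0,0,-1.])
g=Q.from_matrix(np.c_[np.cross(y,z),y,z])
dp=(np.array(a[:3])-s["tool_pos"])*100
print("t",round(s["clock"],2),"pos",s["tool_pos"].round(4),"w",round(s["gripper_width"],4),"F",np.round(s["ft_force"],1),"q6",round(s["qpos"][5],2))
print("turn",np.degrees((q.inv()*g).as_rotvec()).round(2),"shift now",q.inv().apply(dp).round(2),"after",g.inv().apply(dp).round(2))
E
python3 go.py .5344 .1853 .061 4.2
```

```text
t 2.7 pos [0.5347 0.1851 0.2448] w 0.0453 F [-1.3  0.2  0.1] q6 0.18
turn [-0.06  0.   -0.06] shift now [ 0.02 -0.   18.38] after [ 0.02 -0.03 18.38]
```

Call:
apply_moves(
  commands=[0, 0, 3, 0, 0, 0, 0, 0, 4, 0, 0, 0, 0, 0, 4, 0, 0, 0, 0, 0, 4, 0, 0, 0, 0, 0, 2, 0, 0, 0, 0, 0, 1, 0, 0, 0, 0, 0, 0.3, 0, 0, 0, 0, 0, 0, 0, 0, 0],
)

```text
clock: 3.5
tool_pos: [0.5349, 0.186, 0.063]
tcp_rot: [0.68, 0.733, 0.0, 0.0]
ft_force: [0.4, -1.2, 0.0]
gripper_width: 0.0449
grip_force: 0.0
```

Call:
apply_moves(
  commands=[0, 0, 0, 0, 0, 0, 0, 0, 0, 0, 0, 0, 0, 0, 0, 0, 0, 0, 0, 0, 0, 0, 0, 0, 0, 0, 0, 0, 0, 0, 0, 0, 0, 0, 0, 0],
  jaw=0.5,
)

```text
clock: 4.1
tool_pos: [0.5353, 0.1857, 0.0636]
tcp_rot: [0.681, 0.733, 0.001, 0.0]
ft_force: [-2.0, 0.2, 6.9]
gripper_width: 0.0159
grip_force: 58.5
```

Call:
apply_moves(
  commands=[0, 0, -0.3, 0, 0, 0, 0, 0, -0.7, 0, 0, 0, 0, 0, -2, 0, 0, 0, 0, 0, -3, 0, 0, 0, 0, 0, -3, 0, 0, 0, 0, 0, 0, 0, 0, 0],
)

```text
clock: 4.7
tool_pos: [0.5366, 0.186, 0.1566]
tcp_rot: [0.681, 0.733, 0.003, 0.002]
ft_force: [1.3, 0.3, -1.7]
gripper_width: 0.0156
grip_force: 58.8
```

```bash
python3 - <<'E'
from workcell import eyes
import cv2,numpy as np
a=eyes.get_image("top")["img"];b=eyes.get_image("side")["img"]
a=cv2.resize(a[150:260,200:360],None,fx=3,fy=3);b=cv2.resize(b[110:260,250:390],None,fx=2.2,fy=2.2)
o=np.zeros((330,800,3),np.uint8);o[:,:480]=a[:330];o[:,480:480+b.shape[1]]=b[:330];cv2.imwrite("pics/grasp.png",o)
E
python3 go.py .5529 -.1799 .25 -85
```

```text
t 4.8 pos [0.5348 0.1855 0.1528] w 0.0155 F [-0.3 -0.6 -2.4] q6 0.18
turn [ 4.000e-02 -5.000e-02  8.921e+01] shift now [-36.57  -0.87  -9.73] after [-1.38 36.56 -9.72]
```

View pics/grasp.png

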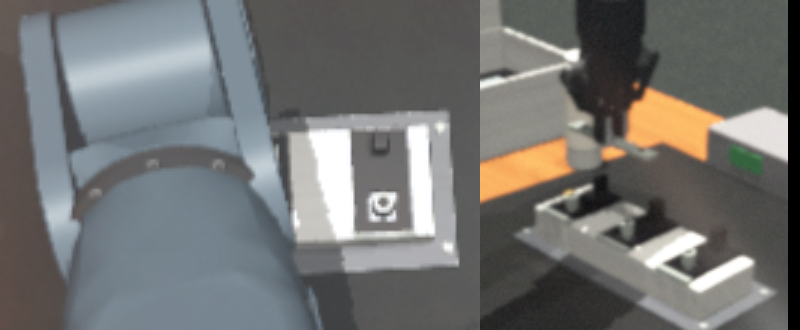

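The strip is held level between the fingers, at about (610,140) in the right-hand part of the picture.

Call:
apply_moves(
  commands=[-1, 0, 0, 0, 0, 0, -2, 0, 0, 0, 0, 0, -2.5, -0.1, 0, 0, 0, 0, -2.5, -0.1, 0, 0, 0, 0, -2.5, -0.1, 0, 0, 0, 0, -2.5, -0.1, 0, 0, 0, 0, -2.5, -0.1, 0, 0, 0, 0, -2.5, -0.1, 0, 0, 0, 0, -2.5, -0.1, 0, 0, 0, 0, -2.5, -0.1, 0, 0, 0, 0, -2.5, -0.1, 0, 0, 0, 0, -2.5, 0, 0, 0, 0, 0, -2.5, 0, 0, 0, 0, 0, -2.5, 0, 0, 0, 0, 0, -2.5, 0, 0, 0, 0, 0, -1.5, 0, 0, 0, 0, 0, 0, 0, 0, 0, 0, 0],
)

```text
clock: 6.5
tool_pos: [0.5524, -0.1858, 0.1514]
tcp_rot: [0.681, 0.732, -0.0, -0.001]
ft_force: [0.5, 0.9, -1.2]
gripper_width: 0.0156
grip_force: 58.8
```

Call:
apply_moves(
  commands=[0, 0, 0, 0, 0, 5, 0, 0, 0, 0, 0, 7.5, 0, 0, 0, 0, 0, 7.5, 0, 0, 0, 0, 0, 7.5, 0, 0, 0, 0, 0, 7.5, 0, 0, 0, 0, 0, 7.5, 0, 0, 0, 0, 0, 7.5, 0, 0, 0, 0, 0, 7.5, 0, 0, 0, 0, 0, 7.5, 0, 0, 0, 0, 0, 7.5, 0, 0, 0, 0, 0, 7.5, 0, 0, 0, 0, 0, 5.7, 0, 0, 0, 0, 0, 3.5, 0, 0, 0, 0, 0, 0],
)

```text
clock: 7.9
tool_pos: [0.5526, -0.1833, 0.1518]
tcp_rot: [0.999, 0.044, -0.0, -0.0]
ft_force: [0.3, 0.1, -1.0]
gripper_width: 0.0157
grip_force: 58.8
```

```bash
python3 go.py .5529 -.1799 .019 -85
```

```text
t 7.9 pos [ 0.5526 -0.1833  0.1518] w 0.0157 F [ 0.3  0.1 -1. ] q6 1.08
turn [-0.04  0.05  0.01] shift now [ 0.07 -0.32 13.28] after [ 0.05 -0.33 13.28]
```

Call:
apply_moves(
  commands=[0, -0.3, 2, 0, 0, 0, 0, 0, 3, 0, 0, 0, 0, 0, 3, 0, 0, 0, 0, 0, 2.5, 0, 0, 0, 0, 0, 1.3, 0, 0, 0, 0, 0, 0.6, 0, 0, 0, 0, 0, 0.2, 0, 0, 0, 0, 0, 0, 0, 0, 0],
)

```text
clock: 8.7
tool_pos: [0.5531, -0.1813, 0.027]
tcp_rot: [0.999, 0.044, 0.0, 0.0]
ft_force: [0.2, 0.2, -1.5]
gripper_width: 0.0164
grip_force: 58.8
```

Call:
apply_moves(
  commands=[0, 0, 0.2, 0, 0, 0, 0, 0, 0, 0, 0, 0],
)

```text
clock: 8.9
tool_pos: [0.553, -0.1813, 0.0248]
tcp_rot: [0.999, 0.044, 0.0, 0.0]
ft_force: [-0.5, -0.1, -1.8]
gripper_width: 0.0158
grip_force: 58.8
```

Call:
apply_moves(
  commands=[0, 0, 0.2, 0, 0, 0, 0, 0, 0.1, 0, 0, 0, 0, 0, 0, 0, 0, 0],
)

```text
clock: 9.2
tool_pos: [0.5526, -0.1811, 0.0212]
tcp_rot: [0.999, 0.044, -0.0, -0.0]
ft_force: [-0.0, -1.3, -1.8]
gripper_width: 0.0159
grip_force: 58.8
```

Call:
apply_moves(
  commands=[0, 0, 0.15, 0, 0, 0, 0, 0, 0.1, 0, 0, 0, 0, 0, 0, 0, 0, 0],
)

```text
clock: 9.5
tool_pos: [0.5527, -0.1812, 0.0187]
tcp_rot: [0.999, 0.044, -0.0, -0.0]
ft_force: [-0.1, 0.7, -1.8]
gripper_width: 0.016
grip_force: 58.8
```

Call:
apply_moves(
  commands=[0, 0, 0, 0, 0, 0, 0, 0, 0, 0, 0, 0, 0, 0, 0, 0, 0, 0, 0, 0, 0, 0, 0, 0],
  jaw=2.7,
)

```text
clock: 9.9
tool_pos: [0.5528, -0.1812, 0.0189]
tcp_rot: [0.999, 0.044, 0.0, 0.0]
ft_force: [0.5, -0.5, -0.5]
gripper_width: 0.027
grip_force: 0.0
```

Call:
apply_moves(
  commands=[0, 0, -0.5, 0, 0, 0, 0, 0, -1, 0, 0, 0, 0, 0, -2, 0, 0, 0, 0, 0, -4, 0, 0, 0, 0, 0, -3, 0, 0, 0, 0, 0, -2, 0, 0, 0, 0, 0, 0, 0, 0, 0],
)

```text
clock: 10.6
tool_pos: [0.5541, -0.1817, 0.1475]
tcp_rot: [0.999, 0.044, 0.003, 0.001]
ft_force: [-0.2, -0.7, 0.2]
gripper_width: 0.0274
grip_force: 0.0
```

```bash
python3 go.py .5225 .042 .1 -86
```

```text
t 10.6 pos [ 0.5541 -0.1817  0.1475] w 0.0274 F [-0.2 -0.7  0.2] q6 1.09
turn [ 0.15 -0.3   1.02] shift now [ -1.21 -22.57   4.69] after [ -1.59 -22.53   4.75]
```

Call:
apply_moves(
  commands=[0, -1, 0, 0, 0, 1, -0.2, -2.5, 0, 0, 0, 0, -0.2, -3, 0, 0, 0, 0, -0.2, -3, 0, 0, 0, 0, -0.2, -3, 0, 0, 0, 0, -0.2, -3, 0, 0, 0, 0, -0.2, -3, 0, 0, 0, 0, -0.2, -2.5, 0, 0, 0, 0, -0.2, -1.5, 0, 0, 0, 0, 0, 0, 2, 0, 0, 0, 0, 0, 2, 0, 0, 0, 0, 0, 0, 0, 0, 0],
  jaw=0,
)

```text
clock: 11.8
tool_pos: [0.5194, 0.042, 0.1017]
tcp_rot: [0.999, 0.035, -0.002, -0.0]
ft_force: [-0.7, 0.1, 0.5]
gripper_width: 0.0001
grip_force: 0.0
```

```bash
python3 go.py .5228 .042 .08 -86
python3 - <<'E'
from workcell import eyes
import cv2,numpy as np
a=eyes.get_image("top")["img"];b=eyes.get_image("side")["img"]
a=cv2.resize(a[165:255,320:470],None,fx=3,fy=3);b=cv2.resize(b[180:330,330:490],None,fx=2.1,fy=2.1)
o=np.zeros((320,800,3),np.uint8);o[:270,:450]=a;o[:315,450:450+b.shape[1]]=b;cv2.imwrite("pics/placed.png",o)
E
```

```text
t 11.8 pos [0.5194 0.042  0.1017] w 0.0001 F [-0.7  0.1  0.5] q6 1.49
turn [-0.01  0.24  0.01] shift now [0.35 0.03 2.17] after [0.34 0.03 2.17]
```

View pics/placed.png

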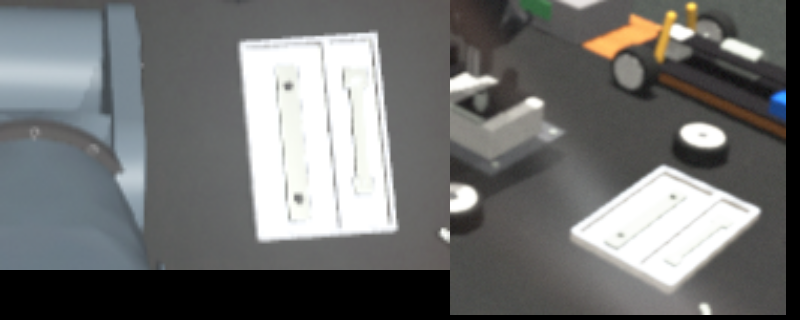

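The strip lies flat and centred in the wide compartment, at about (293,143). Now I'll tap the right head.

Call:
apply_moves(
  commands=[0.3, 0, 0.8, 0, 0.2, 0, 0, 0, 0.7, 0, 0, 0, 0, 0, 0.3, 0, 0, 0, 0, 0, 0.1, 0, 0, 0, 0, 0, 0.1, 0, 0, 0, 0, 0, 0, 0, 0, 0],
)

```text
clock: 12.5
tool_pos: [0.5239, 0.0424, 0.0839]
tcp_rot: [0.999, 0.035, 0.002, -0.0]
ft_force: [0.7, -0.2, -0.0]
gripper_width: -0.0
grip_force: 0.0
```

Call:
apply_moves(
  commands=[0, 0, 0.1, 0, 0, 0, 0, 0, 0.1, 0, 0, 0, 0, 0, 0, 0, 0, 0],
)

```text
clock: 12.8
tool_pos: [0.5238, 0.0424, 0.0818]
tcp_rot: [0.999, 0.035, 0.002, -0.0]
ft_force: [-0.0, -0.3, -0.2]
gripper_width: 0.0001
grip_force: 0.0
```

Call:
apply_moves(
  commands=[0, 0, 0.1, 0, 0, 0, 0, 0, 0.1, 0, 0, 0, 0, 0, 0, 0, 0, 0],
)

```text
clock: 13.1
tool_pos: [0.5239, 0.0424, 0.08]
tcp_rot: [0.999, 0.035, 0.002, -0.0]
ft_force: [-1.6, 0.6, 4.3]
gripper_width: 0.0003
grip_force: 1.8
```

Call:
apply_moves(
  commands=[0, 0, 0.1, 0, 0, 0, 0, 0, 0, 0, 0, 0],
)

```text
clock: 13.3
tool_pos: [0.5241, 0.0424, 0.0798]
tcp_rot: [0.999, 0.035, 0.002, -0.0]
ft_force: [-5.2, -0.3, 15.1]
gripper_width: -0.0002
grip_force: 7.8
```

Call:
apply_moves(
  commands=[0, 0, 0.1, 0, 0, 0, 0, 0, 0, 0, 0, 0],
)

```text
clock: 13.5
tool_pos: [0.5242, 0.0424, 0.0796]
tcp_rot: [0.999, 0.035, 0.002, -0.0]
ft_force: [-9.2, -0.6, 27.1]
gripper_width: -0.0001
grip_force: 13.5
```

The right bolt is tight. On to the middle one.

Call:
apply_moves(
  commands=[0, 0, -1, 0, 0, 0, 0, 0, -1.5, 0, 0, 0, 0, -2, 0, 0, 0, 0, 0, -3, 0, 0, 0, 0, 0, -3, 0, 0, 0, 0, 0, -1.5, 0, 0, 0, 0, 0, 0, 1, 0, 0, 0, 0, 0, 0.8, 0, 0, 0, 0, 0, 0, 0, 0, 0],
)

```text
clock: 14.4
tool_pos: [0.5165, 0.1361, 0.0833]
tcp_rot: [0.999, 0.035, 0.0, 0.0]
ft_force: [-0.4, -0.1, -0.2]
gripper_width: -0.0
grip_force: 0.0
```

```bash
python3 go.py .517 .1366 .079 -86
```

```text
t 14.4 pos [0.5165 0.1361 0.0833] w -0.0 F [-0.4 -0.1 -0.2] q6 1.67
turn [ 0.02 -0.05 -0.03] shift now [ 0.05 -0.05  0.43] after [ 0.05 -0.05  0.43]
```

Call:
apply_moves(
  commands=[0, 0, 0.2, 0, 0, 0, 0, 0, 0.1, 0, 0, 0, 0, 0, 0.1, 0, 0, 0, 0, 0, 0, 0, 0, 0],
)

```text
clock: 14.8
tool_pos: [0.5173, 0.137, 0.0808]
tcp_rot: [0.999, 0.035, 0.002, -0.0]
ft_force: [-0.4, 0.7, -0.1]
gripper_width: 0.0001
grip_force: 0.0
```

Call:
apply_moves(
  commands=[0, 0, 0.1, 0, 0, 0, 0, 0, 0, 0, 0, 0],
)

```text
clock: 15.0
tool_pos: [0.5173, 0.1371, 0.0798]
tcp_rot: [0.999, 0.035, 0.002, -0.0]
ft_force: [0.8, 0.6, -0.5]
gripper_width: 0.0001
grip_force: 0.0
```

Call:
apply_moves(
  commands=[0, 0, 0.1, 0, 0, 0, 0, 0, 0.1, 0, 0, 0, 0, 0, 0, 0, 0, 0],
)

```text
clock: 15.3
tool_pos: [0.5172, 0.1372, 0.0777]
tcp_rot: [0.999, 0.035, 0.002, -0.0]
ft_force: [-0.5, -1.0, 0.0]
gripper_width: -0.0001
grip_force: 0.0
```

Call:
apply_moves(
  commands=[0, 0, 0.1, 0, 0, 0, 0, 0, 0, 0, 0, 0],
)

```text
clock: 15.5
tool_pos: [0.5172, 0.1372, 0.0767]
tcp_rot: [0.999, 0.035, 0.002, -0.0]
ft_force: [0.6, 0.7, -0.2]
gripper_width: -0.0001
grip_force: 0.0
```

Call:
apply_moves(
  commands=[0, 0, 0.15, 0, 0, 0, 0, 0, 0.15, 0, 0, 0, 0, 0, 0, 0, 0, 0],
)

```text
clock: 15.8
tool_pos: [0.5172, 0.1371, 0.0736]
tcp_rot: [0.999, 0.035, 0.002, -0.0]
ft_force: [0.5, 0.4, -0.1]
gripper_width: 0.0002
grip_force: 0.0
```

Call:
apply_moves(
  commands=[0, 0, 0.1, 0, 0, 0, 0, 0, 0.1, 0, 0, 0, 0, 0, 0, 0, 0, 0],
)

```text
clock: 16.1
tool_pos: [0.5173, 0.1372, 0.0723]
tcp_rot: [0.999, 0.035, 0.002, -0.0]
ft_force: [-2.7, -0.6, 9.0]
gripper_width: -0.0
grip_force: 4.3
```

The middle bolt sank 8 mm to its stop, so it is the loose one. Next is its tab.

Call:
apply_moves(
  commands=[0, 0, -1, 0, 0, 0, 0, 0, -2, 0, 0, 0, 0, 0, -2, 0, 0, 0, 1.5, 0, 0, 0, 0, 0, 2, 0, 0, 0, 0, 0, 1.2, 0, 0, 0, 0, 0, 0, 0, 0, 0, 0, 0],
  jaw=3.5,
)

```text
clock: 16.8
tool_pos: [0.565, 0.1404, 0.1224]
tcp_rot: [0.999, 0.035, 0.002, -0.0]
ft_force: [-0.6, -0.1, -0.3]
gripper_width: 0.0349
grip_force: 0.0
```

```bash
python3 go.py .5645 .139 .069 -86
```

```text
t 16.8 pos [0.565  0.1404 0.1224] w 0.0349 F [-0.6 -0.1 -0.3] q6 1.67
turn [-0.01 -0.27 -0.  ] shift now [-0.09  0.14  5.34] after [-0.06  0.14  5.34]
```

Call:
apply_moves(
  commands=[0, 0.1, 1.5, 0, 0, 0, 0, 0, 2, 0, 0, 0, 0, 0, 1.2, 0, 0, 0, 0, 0, 0.5, 0, 0, 0, 0, 0, 0.1, 0, 0, 0, 0, 0, 0, 0, 0, 0],
)

```text
clock: 17.4
tool_pos: [0.5643, 0.1395, 0.0692]
tcp_rot: [0.999, 0.035, 0.002, -0.0]
ft_force: [0.5, -0.5, 0.1]
gripper_width: 0.0349
grip_force: 0.0
```

Call:
apply_moves(
  commands=[0, 0, 0, 0, 0, 0, 0, 0, 0, 0, 0, 0, 0, 0, 0, 0, 0, 0, 0, 0, 0, 0, 0, 0, 0, 0, 0, 0, 0, 0],
  jaw=0.3,
)

```text
clock: 17.9
tool_pos: [0.5646, 0.1395, 0.0696]
tcp_rot: [0.999, 0.035, 0.002, -0.0]
ft_force: [-1.7, -0.5, 6.4]
gripper_width: 0.0105
grip_force: 60.6
```

```bash
python3 go.py .5645 .139 .069 -86
```

```text
t 17.9 pos [0.5646 0.1395 0.0696] w 0.0105 F [-1.7 -0.5  6.4] q6 1.66
turn [-0.   -0.26  0.02] shift now [-0.01  0.05  0.06] after [-0.01  0.05  0.06]
```

Call:
apply_moves(
  commands=[-0.14, 0, -0.36, 0, 3, 0, -0.14, 0, -0.36, 0, 3, 0, -0.14, 0, -0.36, 0, 3, 0, -0.14, 0, -0.36, 0, 3, 0, 0, 0, 0, 0, 0, 0],
)

```text
clock: 18.4
tool_pos: [0.5577, 0.139, 0.0837]
tcp_rot: [0.994, 0.035, 0.108, -0.004]
ft_force: [1.7, -0.8, 1.6]
gripper_width: 0.0107
grip_force: 59.9
```

Call:
apply_moves(
  commands=[-0.14, 0, -0.36, 0, 3, 0, -0.14, 0, -0.36, 0, 3, 0, -0.14, 0, -0.36, 0, 3, 0, -0.14, 0, -0.36, 0, 3, 0, -0.14, 0, -0.36, 0, 3, 0, -0.14, 0, -0.36, 0, 3, 0, -0.14, 0, -0.36, 0, 3, 0, -0.14, 0, -0.36, 0, 3, 0, -0.14, 0, -0.36, 0, 3, 0, -0.14, 0, -0.36, 0, 3, 0, -0.14, 0, -0.36, 0, 3, 0, 0, 0, 0, 0, 0, 0, 0, 0, 0, 0, 0, 0, 0, 0, 0, 0, 0, 0, 0, 0, 0, 0, 0, 0],
)

```text
clock: 19.9
tool_pos: [0.5496, 0.1303, 0.1477]
tcp_rot: [0.947, 0.035, 0.32, -0.01]
ft_force: [-1.0, -0.1, 0.2]
gripper_width: 0.0028
grip_force: 0.0
```

```bash
python3 - <<'E'
from workcell import eyes
import cv2,numpy as np
a=eyes.get_image("top")["img"];b=eyes.get_image("side")["img"]
a=cv2.resize(a[165:255,200:470],None,fx=1.5,fy=1.5);b=cv2.resize(b[150:330,250:490],None,fx=1.6,fy=1.6)
o=np.zeros((300,800,3),np.uint8);o[:135,:405]=a;o[:288,410:410+b.shape[1]]=b;cv2.imwrite("pics/lift.png",o)
E
python3 go.py .5 .1 .1 -86|head -1
```

```text
t 20.0 pos [0.5495 0.1304 0.1477] w 0.0031 F [ 0.2 -0.7  0.1] q6 2.87
```

View pics/lift.png

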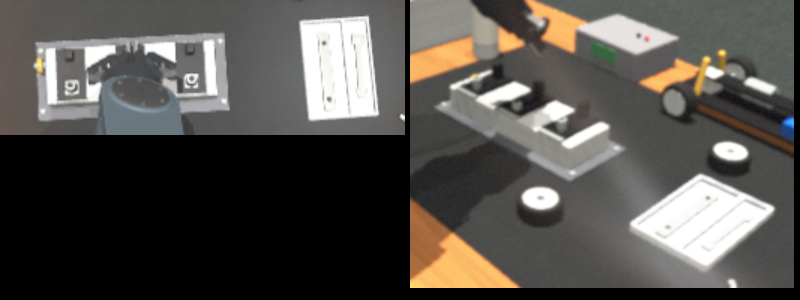

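The fingers came off the tab and the cap fell shut, because joint 6 ran into its limit at 2.87 while tilting. The strip is still in place at (325,70). I'll untilt, regrip higher on the tab, and let the tab pivot in the pads with less tool tilt.

Call:
apply_moves(
  commands=[0, 0, -1, 0, 0, 0, 0, 0, -1, 0, 0, 0, 0, 0, 0, 0, -3, 0, 0, 0, 0, 0, -4, 0, 0, 0, 0, 0, -4, 0, 0, 0, 0, 0, -4, 0, 0, 0, 0, 0, -4, 0, 0, 0, 0, 0, -4, 0, 0, 0, 0, 0, -4, 0, 0, 0, 0, 0, -4, 0, 0, 0, 0, 0, -4, 0, 0, 0, 0, 0, 0, 0],
  jaw=3.5,
)

```text
clock: 21.2
tool_pos: [0.5395, 0.1261, 0.1642]
tcp_rot: [0.998, 0.032, 0.049, 0.005]
ft_force: [-0.5, 0.3, -0.8]
gripper_width: 0.0348
grip_force: 0.0
```

```bash
python3 go.py .5645 .139 .12 -86; python3 -c "
from workcell import bot;print(bot.sense()['qpos'].round(2))"
```

```text
t 21.2 pos [0.5395 0.1261 0.1642] w 0.0348 F [-0.5  0.3 -0.8] q6 1.68
turn [ 0.82 -5.6  -0.33] shift now [ 2.13 -1.19  4.63] after [ 2.58 -1.12  4.42]
[ 0.16  0.42  1.78 -0.03  0.85  1.68]
```

Call:
apply_moves(
  commands=[0, 0, 0, 0.8, -5.6, -0.3, 1.3, -0.6, 0, 0, 0, 0, 1.3, -0.5, 0, 0, 0, 0, 0, 0, 2.2, 0, 0, 0, 0, 0, 2.2, 0, 0, 0, 0, 0, 0, 0, 0, 0],
)

```text
clock: 21.8
tool_pos: [0.562, 0.1386, 0.1175]
tcp_rot: [0.999, 0.035, -0.002, 0.001]
ft_force: [0.5, -0.3, 0.9]
gripper_width: 0.0349
grip_force: 0.0
```

```bash
python3 go.py .5645 .1395 .076 -86
python3 - <<'E'
from workcell import eyes
import cv2
b=eyes.get_image("side")["img"]
cv2.imwrite("pics/pre.png",cv2.resize(b[130:260,250:400],None,fx=4,fy=4))
E
```

```text
t 21.8 pos [0.562  0.1386 0.1175] w 0.0349 F [ 0.5 -0.3  0.9] q6 1.66
turn [ 0.06  0.18 -0.01] shift now [ 0.27 -0.08  4.15] after [ 0.26 -0.07  4.15]
```

View pics/pre.png

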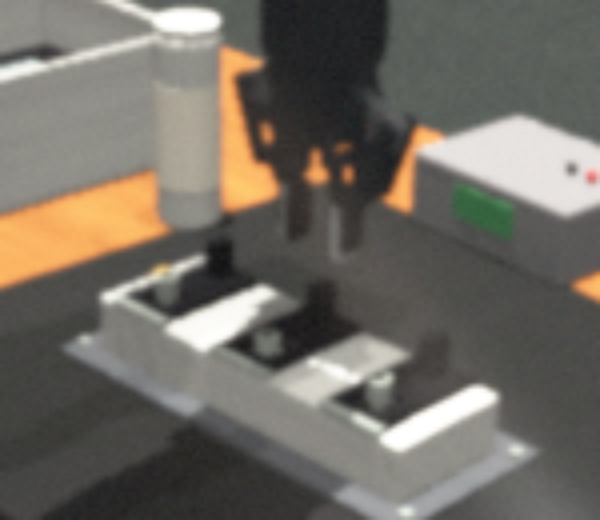

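All three caps are shut, with the fingers above the middle tab at (320,295). I'll descend and grip.

Call:
apply_moves(
  commands=[0.3, -0.1, 1.5, 0, 0.2, 0, 0, 0, 1.5, 0, 0, 0, 0, 0, 0.8, 0, 0, 0, 0, 0, 0.3, 0, 0, 0, 0, 0, 0, 0, 0, 0],
)

```text
clock: 22.35
tool_pos: [0.5666, 0.1401, 0.0787]
tcp_rot: [0.999, 0.035, 0.002, 0.0]
ft_force: [-0.8, 0.4, 0.3]
gripper_width: 0.0353
grip_force: 0.0
```

Call:
apply_moves(
  commands=[0, 0, 0, 0, 0, 0, 0, 0, 0, 0, 0, 0, 0, 0, 0, 0, 0, 0, 0, 0, 0, 0, 0, 0, 0, 0, 0, 0, 0, 0],
  jaw=0.3,
)

```text
clock: 22.85
tool_pos: [0.5671, 0.1399, 0.0797]
tcp_rot: [0.999, 0.035, 0.002, 0.0]
ft_force: [-0.7, -5.5, 5.5]
gripper_width: 0.0106
grip_force: 60.2
```

```bash
python3 go.py .5645 .1395 .076 -86
python3 - <<'E'
import numpy as np
# rows: cap +3deg each, tool tilt: first 7 rows 2.5 deg, then none; rotate r about hinge; print tool-frame shifts
r=np.array([.070,.031]);tilt=0
for i in range(14):
    a=np.radians(3);n=np.array([r[0]*np.cos(a)-r[1]*np.sin(a),r[0]*np.sin(a)+r[1]*np.cos(a)])
    d=n-r;r=n;t=np.radians(tilt)
    X=np.array([np.cos(t),np.sin(t)]);Z=np.array([np.sin(t),-np.cos(t)])
    ry=2.5 if i<7 else 0;tilt+=ry
    print((100*d@X).round(2),(100*d@Z).round(2),ry)
E
```

```text
t 22.85 pos [0.5671 0.1399 0.0797] w 0.0106 F [-0.7 -5.5  5.5] q6 1.66
turn [ 0.05 -0.27 -0.  ] shift now [-0.27  0.02  0.37] after [-0.27  0.02  0.37]
-0.17 -0.36 2.5
-0.17 -0.36 2.5
-0.18 -0.36 2.5
-0.18 -0.36 2.5
-0.18 -0.36 2.5
-0.19 -0.35 2.5
-0.19 -0.35 2.5
-0.19 -0.35 0
-0.21 -0.34 0
-0.23 -0.33 0
-0.25 -0.32 0
-0.26 -0.3 0
-0.28 -0.29 0
-0.29 -0.27 0
```

Call:
apply_moves(
  commands=[-0.18, 0, -0.36, 0, 2.5, 0, -0.18, 0, -0.36, 0, 2.5, 0, -0.18, 0, -0.36, 0, 2.5, 0, -0.19, 0, -0.36, 0, 2.5, 0, 0, 0, 0, 0, 0, 0],
)

```text
clock: 23.35
tool_pos: [0.5588, 0.1393, 0.0936]
tcp_rot: [0.995, 0.035, 0.091, -0.003]
ft_force: [4.4, -4.8, -2.2]
gripper_width: 0.01
grip_force: 59.1
```

Call:
apply_moves(
  commands=[-0.19, 0, -0.36, 0, 2.5, 0, -0.2, 0, -0.35, 0, 2.5, 0, -0.2, 0, -0.35, 0, 2.5, 0, 0, 0, 0, 0, 0, 0],
)

```text
clock: 23.75
tool_pos: [0.5508, 0.1387, 0.1025]
tcp_rot: [0.987, 0.035, 0.156, -0.005]
ft_force: [5.2, -7.6, -4.0]
gripper_width: 0.0097
grip_force: 58.9
```

```bash
python3 -c "
from workcell import bot;s=bot.sense();print(s['qpos'].round(2))"
```

```text
[ 0.18  0.48  1.92 -0.08  0.43  1.75]
```

Call:
apply_moves(
  commands=[-0.2, 0, -0.35, 0, 0, 0, -0.22, 0, -0.34, 0, 0, 0, -0.24, 0, -0.33, 0, 0, 0, -0.26, 0, -0.32, 0, 0, 0, 0, 0, 0, 0, 0, 0],
)

```text
clock: 24.25
tool_pos: [0.5367, 0.1377, 0.1113]
tcp_rot: [0.988, 0.034, 0.153, -0.005]
ft_force: [0.5, -5.4, -6.8]
gripper_width: 0.0099
grip_force: 58.5
```

Call:
apply_moves(
  commands=[-0.27, 0, -0.3, 0, 0, 0, -0.29, 0, -0.29, 0, 0, 0, -0.3, 0, -0.27, 0, 0, 0, 0, 0, 0, 0, 0, 0],
)

```text
clock: 24.65
tool_pos: [0.5256, 0.1369, 0.1166]
tcp_rot: [0.988, 0.034, 0.153, -0.005]
ft_force: [0.6, -6.2, -7.4]
gripper_width: 0.0098
grip_force: 58.4
```

Call:
apply_moves(
  commands=[-0.3, 0, -0.25, 0, 0, 0, 0, 0, 0, 0, 0, 0, 0, 0, 0, 0, 0, 0, 0, 0, 0, 0, 0, 0, 0, 0, 0, 0, 0, 0, 0, 0, 0, 0, 0, 0],
)

```text
clock: 25.25
tool_pos: [0.5224, 0.1367, 0.118]
tcp_rot: [0.988, 0.034, 0.153, -0.005]
ft_force: [1.3, -6.2, -8.6]
gripper_width: 0.0097
grip_force: 58.4
```

Run:
```python
from workcell import eyes
import cv2,numpy as np
a=eyes.get_image("top")["img"];b=eyes.get_image("side")["img"]
o=np.zeros((400,800,3),np.uint8);o[:180,:350]=cv2.resize(a[165:255,290:465],None,fx=2,fy=2);o[:390,350:800]=cv2.resize(b[130:260,250:400],None,fx=3,fy=3)
cv2.imwrite("pics/held.png",o)
```

```text
(no output)
```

View pics/held.png

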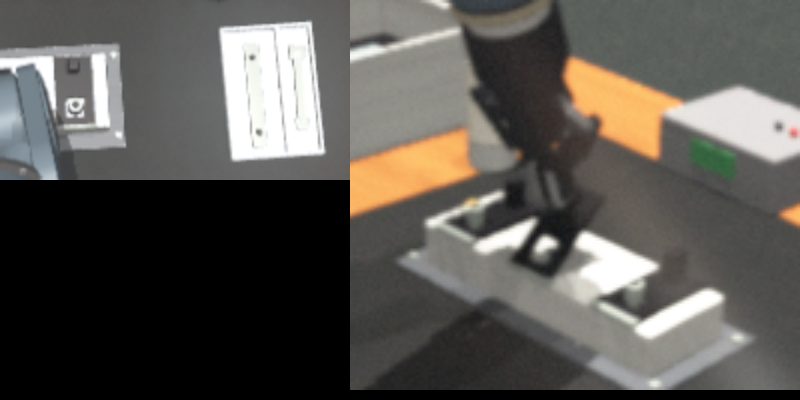

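The middle cap is held about half open at (560,230), the other caps are shut, and the strip is in the tray. I'm handing in the job.

```bash
python3 -c "
from workcell import ticket;print(ticket.job_done())"
```

```text
the job is handed in; nothing more can be done
None
```

The job is handed in: the strip lies flat in the wide compartment, the middle bolt is the loose one (the left was never tapped), and its cap is held steady at about 43° after one slip and regrip; no verdict came back.

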